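# Seat the forehead thermometer in its case at the clinic registration desk

## Robot

A 7-joint arm with a two-finger parallel gripper is mounted at the origin on the work surface. World frame = base frame: x ahead of the robot, y to its left, z up, the work surface at z = 0. Lengths are in mm, angles in rad, forces in N, time in s.
With the tool pointing down it reaches from about 425 to 1025 mm from the base axis. Payload 9.4 kg.
Tool frame: the origin (TCP) lies on the centre line of the jaws, within the pads' length; the fingertips stand 11 mm ahead of it and the grasp point (between the pads) lies 8 mm behind it (tips_ahead is the distance from the TCP to the fingertips, in mm); z points along the fingers, y is the line along which they close (so a half turn about z gives the same grasp; the last joint's range is limited). The gripper opens to 85 mm and grips with 20 to 120 N. Pads are 22 mm wide; open, the fingers measure 114 mm over their backs; the gripper's body (76 mm by 85 mm) begins 54 mm behind the grasp point. The pads swing forward as they close: fully open they stand 13 mm farther back than shut.
Start: joints at [-1.396, 0.599, -0.003, 1.599, 0.002, 0.943, -0.08], TCP at [180.636, 702.136, 242.275] pointing down, gripper open.
Joint ranges: [-2.57, 2.57], [-0.35, 1.97], [-1.29, 1.29], [0.11, 2.56], [-1.05, 4.19], [0.11, 1.86], [-2.63, 2.63]. Speed limits (rad/s): [2.22, 2.22, 3.01, 3.01, 3.14, 3.14, 3.14].

## Interface

Orientations are given as [roll, pitch, yaw] about the fixed x, y, z axes, in that order (R = Rz(yaw) Ry(pitch) Rx(roll)).
In Python, from cell import goto, move_straight, goto_joints, move_gripper, dwell, solve_ik, get_state, capture, MotionError, job_done, tips_ahead gives the robot as it stands. The module is installed in compiled form; this text tells all that it offers. Calls block until the motion is done:
- goto(position, orientation): joint-space move of the TCP to a pose.
- move_straight(position, rotation=None, v=150, force_limit=None): straight line of the TCP; rotation=None keeps the orientation; v is the mean speed in mm/s. With force_limit (N) it stops when the force on the tool has changed by that much, and returns True; else False.
- goto_joints(angles): joint-space move.
- move_gripper(opening, effort=None): opening from 0.0 (shut) to 1.0 (fully open); effort is the grip in N (None keeps the last); returns when the fingers have stopped.
- dwell(seconds).
- solve_ik(position, orientation): joint angles nearest the present ones, or None.
- get_state(): the state.
- capture(name): name is "side" or "top"; returns a dict with "img" (384x512x3 uint8, red, green, blue), "K" (3x3 intrinsics, pixels), "dist" ([k1, k2, p1, p2, k3] as OpenCV has them; the pictures are not rectified), "rvec" (rotation vector, rad) and "tvec" (3), from world to camera coordinates, as OpenCV has them. Camera axes: x right, y down, z forward; pixel columns grow to the right and rows downward; lengths in mm; the calibration is good to about 2 mm. A picture is of the moment at which its call begins. There is no depth.
A pose or a line that the arm cannot do raises MotionError and nothing moves.
- job_done(): hands the job in; it is judged then, once.
The state is a dict: "time": time; "qpos": joint angles; "joint_velocities": joint speeds; "effort": joint torques, N m; "ee_pos": TCP position; "orientation": TCP orientation; "wrist_force": force on the tool from outside, world axes, zero at the start; "wrist_torque": the same for the moment, N m; "grip_width": opening from 0.0 (shut) to 1.0 (fully open); "gripper_force": force on a finger pad.
Only numpy, scipy, OpenCV 4.12 (cv2) and the standard library are available. Lean on these libraries where they do the work, as an engineer would, in place of code of your own. Each camera call takes 0.05 s, during which the arm holds its last target. There are 200 camera calls.

## Task

Put the white forehead thermometer with the round teal head away in the open instrument case: lay it in its keyhole-shaped cutout, head end in the wide end, and press it down with the gripper against the spring grips until it sits fully home on the cutout's floor, then let go. Leave the blue barcode scanner where it lies.

Things in the scene. Friction and masses are not known exactly. Their poses are not given: they have to be found in the camera images.
- thermo_center (a point): White hand-held thermometer: a straight wand 150 long, 40 mm high, body 34 wide, round 50 mm head with a teal disc on top; 0.13 kg. Point: middle of its length, width and height (20 mm up). x runs along it to the head (which starts roughly away from the robot), y across the body, z up. Flat sides from 75 mm behind the point to 25 ahead: grasp here. Bottom edges bevelled 4 mm in, 8 up.
- cutout (a point): Middle of the floor of the teal-edged keyhole cutout in the black rigid insert of a fixed grey case (240 x 200 mm). x along it to its wide head end, z up. Floor 18 mm above the desk, insert's top 27 above the floor: seated, the thermometer's middle is 20 mm above this point. 160 long, 44 wide at tail, 60 at head (5 mm clear all round); the mouth flares 8 mm more per side over its top 10 mm.
- trough (a point): Middle of the floor of a finger trough across the whole insert, 66 mm long along the cutout, 14 mm below the cutout's floor: an open gripper holding the thermometer at its middle fits in. Four sprung orange nubs at the cutout's sides pinch the thermometer: laid in, it rests on them about 8 mm too high; about 5 N of push (10 at most) at its middle sends it home, held by friction. Same axes as cutout.
- scanner_center (a point): Bystander: navy blue barcode scanner wand, 150 mm long, 40 mm high, body 34 mm wide, with a rectangular head 62 mm wide and a yellow patch on top. Point at the middle of its length, width and height; x towards its head, z up. Not to be moved.
Things that resemble listed ones, but are neither listed nor needed, are in the scene too. Of the things like the part that bears thermo_center, leave any that is orange or red; of the rest the larger one is meant.

How it is judged:
By the outcome, as a careful person would: the job done as asked, in the order asked, and still so for the second after the job is handed in, with the robot touching nothing.
It also fails if it takes over 35 s, if anything falls off the work surface, if the arm or the gripper's body presses on something with over 40 N, if the wrist force passes 120 N, or if a joint passes its speed limit or range.

## Working session

There is one attempt and no reset: what is moved stays moved. The work goes in short steps, each a Python script; the robot and the scene stay as the last script left them, time stands still between calls to the robot, and variables do not carry over. Pictures are saved under pics/ and viewed, at most 10 in all, crops included, and the job is handed in when it is done.

```bash
mkdir -p pics
cat > h.py <<'E'
import numpy as np, cv2
from cell import *
def snap(n,f):
    c=capture(n); cv2.imwrite(f'pics/{f}.png',c['img'][:,:,::-1]); np.save(f'pics/{f}.npy',c,allow_pickle=True); return c
def load(f): return np.load(f'pics/{f}.npy',allow_pickle=True).item()
def cast(c,px,z):
    u=cv2.undistortPoints(np.array(px,float).reshape(-1,1,2),np.array(c['K'],float),np.array(c['dist'],float)).reshape(-1,2)
    R=cv2.Rodrigues(np.array(c['rvec'],float))[0]; t=np.array(c['tvec'],float).ravel()
    C=-R.T@t; d=np.c_[u,np.ones(len(u))]@R
    return C+d*((z-C[2])/d[:,2])[:,None]
E
python3 - <<'E'
from h import *
for n in ('top','side'): 
    c=snap(n,n+'0'); print(c['K'][0][0],cast(c,[[256,192]],0))
s=get_state(); print(s['orientation'],s['grip_width'],s['wrist_force'],tips_ahead if not callable(tips_ahead) else tips_ahead())
E
```

```text
410.1579550312035 [[ 479.06146974 -103.67364364    0.        ]]
497.39659970625183 [[509.14412783 -89.3043954    0.        ]]
[-3.14016887e+00  1.26220742e-04  2.88982595e+00] 0.9974556185696198 [-0.10614906  0.30383017  0.26596461] 11.0
```

View pics/top0.png

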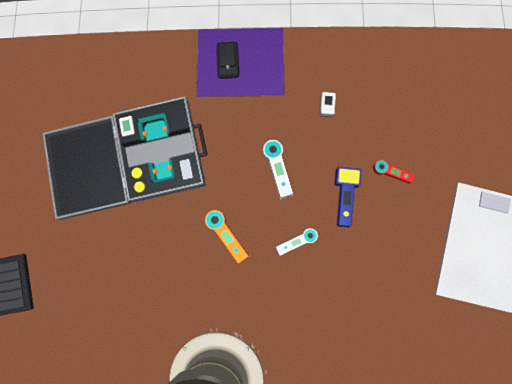

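View pics/side0.png

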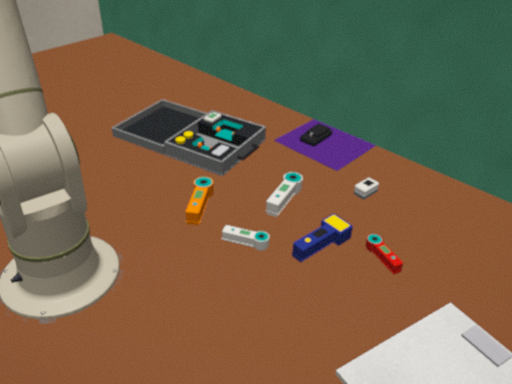

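Top view: the target thermometer is at about (278,168) with its head at (273,149). The case insert is at about (158,148), the scanner at (347,195). The small white one at (297,242), plus the orange and red ones, are decoys. Next I'll zoom in.

Run:
```python
from h import *
a=cv2.imread('pics/top0.png'); b=cv2.imread('pics/side0.png')
A=cv2.resize(a[90:225,105:305],None,fx=4,fy=4,interpolation=cv2.INTER_CUBIC); cv2.imwrite('pics/z1.png',A)
B=cv2.resize(b[90:220,110:310],None,fx=4,fy=4,interpolation=cv2.INTER_CUBIC); cv2.imwrite('pics/z2.png',B)
for f in ('top0','side0'):
    im=load(f)['img']; hsv=cv2.cvtColor(im,cv2.COLOR_RGB2HSV)
    for nm,lo,hi in (('white',(0,0,170),(180,45,255)),('teal',(80,100,60),(98,255,255)),('orange',(3,150,150),(20,255,255))):
        n,l,s,c=cv2.connectedComponentsWithStats(cv2.inRange(hsv,lo,hi))
        print(f,nm,[(s[i][:5].tolist(),c[i].round(1).tolist()) for i in range(1,n) if 4<s[i][4]<3000 and s[i][0]<340 and s[i][1]>60])
```

```text
top0 white [([321, 92, 15, 22, 230], [327.7, 103.6]), ([136, 98, 46, 11, 56], [157.8, 103.1]), ([124, 109, 11, 3, 11], [129.0, 109.9]), ([119, 116, 15, 20, 160], [126.4, 125.8]), ([113, 126, 4, 12, 26], [114.6, 131.3]), ([127, 134, 68, 32, 1018], [163.0, 149.3]), ([263, 140, 30, 57, 475], [280.1, 173.9]), ([194, 147, 9, 38, 57], [198.2, 168.6]), ([180, 159, 13, 20, 185], [185.6, 168.7]), ([122, 168, 3, 8, 10], [123.2, 170.9]), ([122, 177, 5, 12, 40], [123.9, 182.2]), ([181, 184, 12, 4, 14], [186.5, 185.9]), ([127, 189, 3, 11, 14], [127.6, 194.6]), ([168, 188, 12, 3, 14], [172.9, 189.0]), ([124, 190, 2, 3, 5], [124.4, 191.2]), ([155, 192, 8, 2, 8], [158.5, 192.5]), ([85, 194, 42, 18, 54], [107.2, 205.0]), ([142, 194, 12, 3, 12], [147.5, 195.0]), ([134, 197, 7, 2, 8], [136.8, 197.4]), ([77, 211, 7, 3, 7], [80.0, 211.9]), ([276, 229, 42, 27, 265], [291.8, 244.1]), ([315, 230, 3, 4, 6], [315.8, 231.7]), ([170, 333, 93, 51, 1780], [218.7, 354.0])]
top0 teal [([137, 113, 33, 29, 621], [153.2, 126.9]), ([265, 142, 16, 16, 168], [272.5, 148.9]), ([148, 158, 27, 25, 391], [161.1, 171.0]), ([2
[... 720 characters left out ...]
 144.6]), ([213, 145, 15, 10, 83], [219.8, 149.7]), ([267, 174, 30, 31, 304], [280.5, 192.2]), ([299, 175, 4, 7, 9], [301.0, 178.1]), ([21, 189, 49, 25, 589], [44.4, 201.5]), ([222, 225, 36, 16, 224], [238.5, 231.6])]
side0 teal [([212, 119, 32, 11, 184], [227.5, 124.0]), ([215, 128, 19, 13, 154], [225.0, 134.2]), ([192, 137, 12, 10, 58], [196.8, 141.1]), ([201, 145, 9, 6, 36], [204.9, 147.7]), ([285, 173, 16, 9, 100], [292.8, 176.8]), ([196, 177, 15, 9, 97], [203.1, 181.4]), ([255, 232, 13, 9, 82], [261.0, 235.9])]
side0 orange [([217, 127, 3, 4, 10], [218.0, 128.5]), ([198, 143, 4, 4, 12], [199.6, 144.2]), ([185, 177, 30, 38, 380], [196.3, 199.4]), ([185, 197, 24, 27, 98], [199.2, 214.4])]
```

View pics/z1.png

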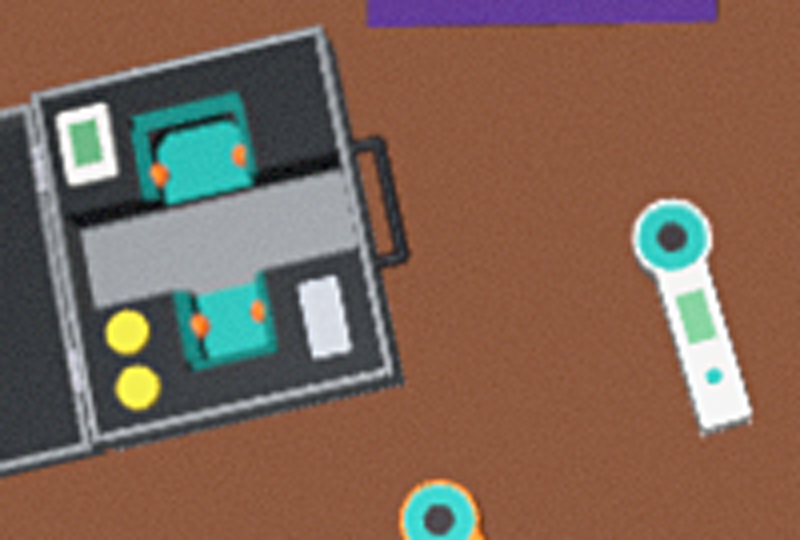

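View pics/z2.png

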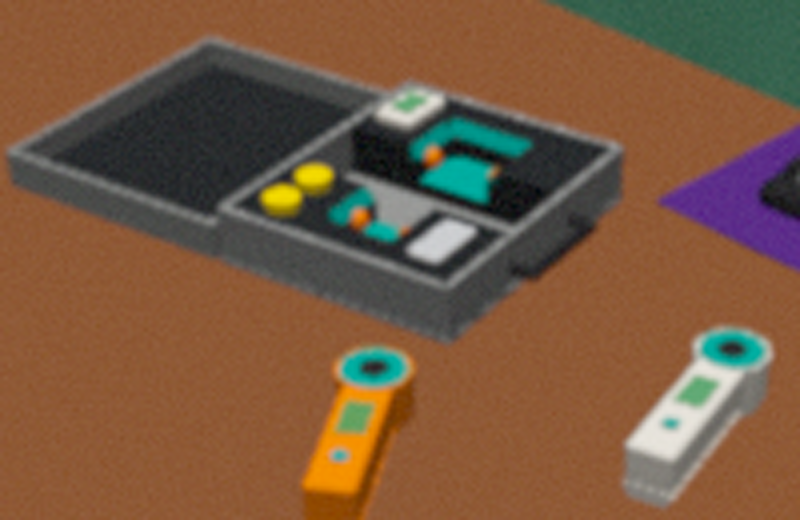

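Zoomed in, the cutout runs nearly top to bottom in the top view. Its wide end is away from the robot (z1 corners (133,117) and (240,93)), its tail end at (195,368) and (275,350). The white box left of the head stands proud of the insert. The thermometer's head also points away.

Run:
```python
from h import *
def rect(P):
    r=cv2.minAreaRect(P[:,:2].astype(np.float32)); b=cv2.boxPoints(r)
    e=[b[1]-b[0],b[2]-b[1]]; e=max(e,key=np.linalg.norm); e=e*np.sign(e[0])
    return np.round(r[0],1),np.round(r[1],1),np.arctan2(e[1],e[0]).round(4)
c=load('top0'); im=c['img']; hsv=cv2.cvtColor(im,cv2.COLOR_RGB2HSV)
R=cv2.Rodrigues(np.array(c['rvec'],float))[0]; print('cam',-R.T@np.array(c['tvec'],float).ravel())
def sub(m,x0,y0,x1,y1):
    ys,xs=np.nonzero(m[y0:y1,x0:x1]); return np.c_[xs+x0,ys+y0].astype(float)
teal=cv2.inRange(hsv,(80,90,40),(98,255,255)); 
P=sub(teal,134,110,180,190); W=cast(c,P,45); print('cutout',rect(W))
r=rect(W); x=np.array([np.cos(r[2]),np.sin(r[2])]); y=np.array([-x[1],x[0]])
L=np.c_[(W[:,:2]-r[0])@x,(W[:,:2]-r[0])@y]
for lo in range(-90,90,10):
    s=L[(L[:,0]>=lo)&(L[:,0]<lo+10)]
    if len(s): print(lo,s[:,1].min().round(1),s[:,1].max().round(1))
nub=cast(c,[[164.5,128.5],[144.4,133],[169.1,167.7],[154.6,170.8]],40)[:,:2]; print('nubs',np.c_[(nub-r[0])@x,(nub-r[0])@y].round(1).tolist())
# thermometer: bright/any non-brown
m=cv2.inRange(hsv,(0,0,150),(180,60,255))|teal|cv2.inRange(hsv,(40,40,60),(80,255,255))
P=sub(m,255,135,300,202); W=cast(c,P,40); r=rect(W); print('thermo',r)
hd=cast(c,[[272.5,148.9]],40)[0]; print('headdisc',hd)
d=r[0]-hd[:2]; x=-d/np.linalg.norm(d)
# body axis by PCA of body points
B=W[:,:2][((W[:,:2]-hd[:2])@x<-40)]
v=cv2.fitLine(B.astype(np.float32),cv2.DIST_HUBER,0,.01,.01).ravel(); v*=np.sign(v[0]); print('axis yaw',np.arctan2(v[1],v[0]),np.arctan2(x[1],x[0]),'bodymean',B.mean(0))
s=(W[:,:2]-hd[:2])@v[:2]; print('extent along from disc',s.min(),s.max())
# side view disc
c2=load('side0'); print('side disc',cast(c2,[[292.8,176.8]],40), 'side nubs', cast(c2,[[218,128.5],[199.6,144.2]],40))
```

```text
cam [ 341.75164714 -137.21672054 1072.77744372]
cutout (array([592.8, 152.3]), array([178.2,  78.4]), np.float32(0.2209))
-90 -29.3 29.0
-80 -29.3 31.7
-70 -29.8 31.2
-60 -30.4 31.8
-50 -29.9 31.8
-40 -30.4 30.9
20 -38.6 37.1
30 -39.2 39.2
40 -39.2 38.9
50 -39.2 38.4
60 -38.1 39.1
70 -39.2 39.2
80 -38.1 37.3
nubs [[45.8, -28.4], [46.6, 26.1], [-59.7, -20.1], [-58.9, 18.5]]
thermo (array([ 534.7, -158.1]), array([153.3,  51.1]), np.float32(0.2018))
headdisc [ 585.41658022 -147.80083422   40.        ]
axis yaw 0.29567885 0.2003485699010434 bodymean [ 505.36153861 -170.35538171]
extent along from disc -128.70798505529663 25.15209137350888
side disc [[ 586.49471336 -147.84087738   40.        ]] side nubs [[624.18029513 179.49935882  40.        ]
 [522.87486645 148.1793508   40.        ]]
```

```bash
cat >> h.py <<'E'
def thermo(c,box,z=40):
    """centre xy and yaw of thermometer from top view, box=(x0,y0,x1,y1)"""
    x0,y0,x1,y1=box; hsv=cv2.cvtColor(c['img'],cv2.COLOR_RGB2HSV)
    t=cv2.inRange(hsv,(80,90,40),(98,255,255))
    m=cv2.inRange(hsv,(0,0,150),(180,60,255))|t|cv2.inRange(hsv,(40,40,60),(80,255,255))
    n,l,s,cc=cv2.connectedComponentsWithStats(t[y0:y1,x0:x1]); i=1+s[1:,4].argmax()
    hd=cast(c,[cc[i]+[x0,y0]],z)[0,:2]
    n,l,s,cc=cv2.connectedComponentsWithStats(m[y0:y1,x0:x1]); i=1+s[1:,4].argmax()
    ys,xs=np.nonzero(l==i); W=cast(c,np.c_[xs+x0,ys+y0],z)[:,:2]
    yaw=.25
    for _ in range(8):
        v=np.array([np.cos(yaw),np.sin(yaw)]); w=np.array([-v[1],v[0]]); s=(W-hd)@v; q=(W-hd)@w
        B=(s<-35)&(s>-115); yaw+=np.arctan(np.polyfit(s[B],q[B],1)[0])
    bm=W[B].mean(0)-hd; s0=s.min(); 
    print('hd',hd,'yaw edges',yaw,'yaw disc-mean',np.arctan2(-bm[1],-bm[0]),'extent',s0,s.max(),'width',np.ptp(q[B]))
    return hd,yaw
E
python3 - <<'E'
from h import *
c=load('top0'); hd,yaw=thermo(c,(255,135,300,202))
for y in (yaw,):
    v=np.array([np.cos(y),np.sin(y)]); print('centre',hd-50*v)
E
```

```text
hd [ 585.22633233 -147.72842548] yaw edges 0.27363825357387384 yaw disc-mean 0.27651520532939977 extent -128.26420242534653 25.275391568197893 width 34.865815658601605
centre [ 537.08662817 -161.24023081]
```

Run:
```python
from h import *
p=[537.1,-161.4]; y=.275
qs=get_state()['qpos']
for yy in (y,y+np.pi,y-np.pi):
    q=solve_ik([*p,130],[np.pi,0,yy]); print(yy,None if q is None else np.round(q,2))
    q=solve_ik([592.8,152.3,130],[np.pi,0,yy-.054]); print('  place',None if q is None else np.round(q,2))
yy=y-np.pi if solve_ik([*p,130],[np.pi,0,y+np.pi]) is None else y+np.pi
goto([*p,140],[np.pi,0,yy])
move_straight([*p,18],v=120,force_limit=15)
print(get_state()['ee_pos'])
move_gripper(0.0,50); s=get_state(); print(s['grip_width'],s['gripper_force'])
move_straight([*p,150],v=150)
s=get_state(); print(s['time'],s['ee_pos'],s['orientation'],s['grip_width'],s['gripper_force'],s['wrist_force'])
snap('top','top1'); snap('side','side1')
```

```text
0.275 [-0.12  0.6   0.46  2.1  -0.51  0.55 -0.58]
  place [-0.73  0.68  0.6   1.98 -0.62  0.66 -1.08]
3.416592653589793 [ 0.27  0.56 -0.12  2.07  0.13  0.52  1.91]
  place [-0.27  0.61 -0.11  1.95  0.11  0.59  1.34]
-2.866592653589793 [ 0.27  0.56 -0.12  2.07  0.13  0.52  1.91]
  place [-0.27  0.61 -0.11  1.95  0.11  0.59  1.34]
[ 537.44419661 -161.5348169    18.57348666]
0.3909180069361236 50.6716525554657
6.1167 [ 536.57201289 -161.31123154  149.27392103] [ 3.14100039e+00 -1.13921460e-03 -2.86658963e+00] 0.3930880274296694 49.98481571674347 [ 0.06194514  0.40206662 -1.35538066]
```

View pics/side1.png

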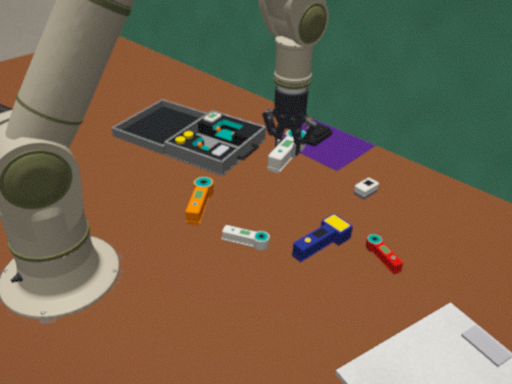

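View pics/top1.png

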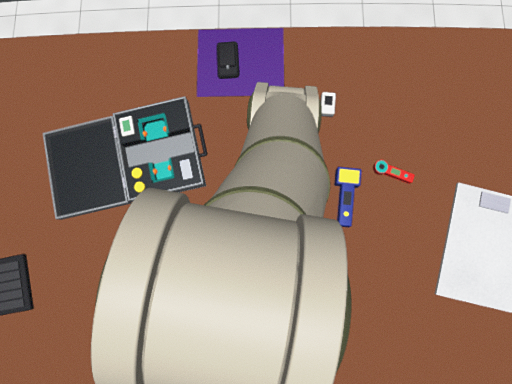

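The side view shows the thermometer held level at about (287,150). The top view is blocked by the arm, but the scanner is still at (347,195). Next: carry it to the case and lower it in.

```bash
python3 - <<'E'
from h import *
p=[592.8,152.3]; o=[np.pi,0,.221-np.pi]
def rep(t): s=get_state(); print(t,round(s['time'],2),s['ee_pos'].round(1) if hasattr(s['ee_pos'],'round') else s['ee_pos'],np.round(s['orientation'],3),np.round(s['wrist_force'],1),round(s['grip_width'],3))
move_straight([540,-161,170]); goto([*p,150],o); rep('above')
move_straight([*p,80],v=120); snap('side','side2'); rep('80')
hit=move_straight([*p,49],v=40,force_limit=6); rep(f'49 hit={hit}')
if not hit:
    h=move_straight([*p,35.5],v=20,force_limit=22); rep(f'press {h}')
E
python3 -c "
import cv2;a=cv2.imread('pics/side2.png')[40:180,110:310];cv2.imwrite('pics/z3.png',cv2.resize(a,None,fx=4,fy=4))"
```

```text
above 7.71 [592.9 150.2 149.8] [-3.140e+00 -1.000e-03 -2.923e+00] [-0.   0.1 -0.1] 0.394
80 8.49 [593.3 152.2  80.7] [ 3.142e+00  1.000e-03 -2.921e+00] [-0.4 -0.  -0.6] 0.393
49 hit=False 9.42 [592.9 152.4  49.1] [ 3.142  0.    -2.921] [-0.  -0.2 -1.6] 0.388
press False 10.24 [593.7 153.1  36.5] [ 3.141e+00  2.000e-03 -2.920e+00] [-0.7  1.9 10.1] 0.39
```

View pics/z3.png

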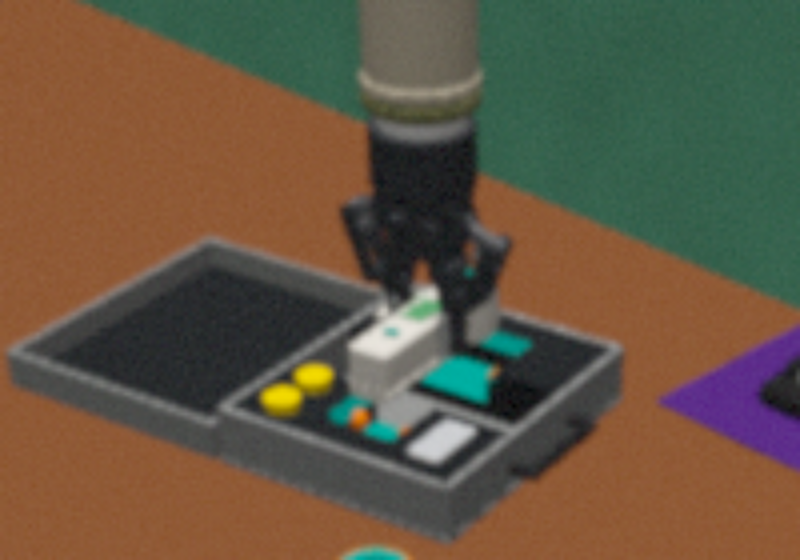

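The thermometer is lined up over the cutout. I'll push a little further to confirm a hard stop, then release and look.

Run:
```python
from h import *
def rep(t): s=get_state(); print(t,round(s['time'],2),np.round(s['ee_pos'],1),np.round(s['wrist_force'],1),round(s['grip_width'],3))
p=[592.8,152.3]
for z in (34.5,32.5):
    h=move_straight([*p,z],v=15,force_limit=20); rep(f'{z} {h}')
    if h: break
z=get_state()['ee_pos'][2]
move_gripper(0.85); dwell(.2); rep('open')
move_straight([*p,150],v=120); rep('up')
goto([560,-120,250],[np.pi,0,.22-np.pi]); rep('away')
c=snap('top','top3'); snap('side','side3')
a=cv2.imread('pics/top3.png')[90:225,105:305];b=cv2.imread('pics/side3.png')[90:180,110:290]
a=cv2.resize(a,(444,300),interpolation=cv2.INTER_CUBIC);b=cv2.resize(b,(600,300),interpolation=cv2.INTER_CUBIC)
cv2.imwrite('pics/z4.png',np.vstack([cv2.copyMakeBorder(a,0,0,0,156,cv2.BORDER_CONSTANT),b]))
```

```text
34.5 False 10.49 [593.8 153.1  36.4] [-3.4  1.8 20. ] 0.393
32.5 True 10.7 [593.8 153.1  36.5] [-0.5  0.7  7.3] 0.391
open 11.37 [593.2 153.2  35.8] [0.  0.1 0.4] 0.852
up 12.47 [592.4 152.2 149.3] [ 0.5 -0.5 -0.4] 0.847
away 13.59 [ 560.3 -118.4  249.4] [-0.2  1.4 -0.3] 0.849
```

View pics/z4.png

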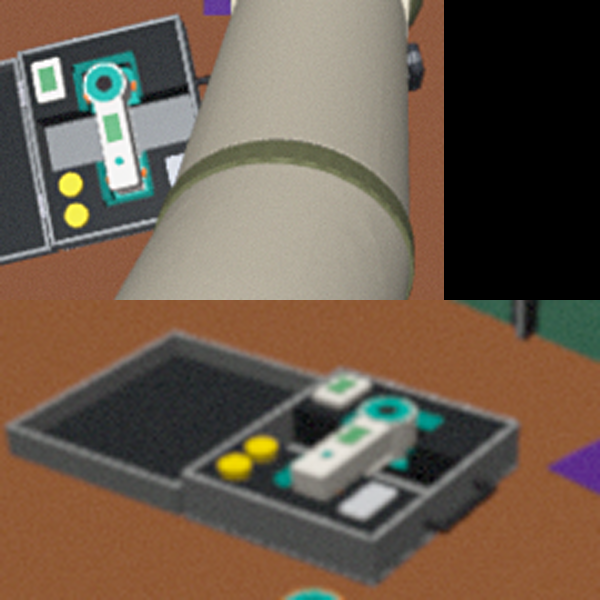

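The thermometer lies in the cutout with its head in the wide end. I'll check its height by triangulating the disc from both views.

Run:
```python
from h import *
def disc(f,ex,r):
    c=load(f); x0,y0,x1,y1=r; hsv=cv2.cvtColor(c['img'],cv2.COLOR_RGB2HSV)
    g=cv2.inRange(hsv,(0,0,0),(180,255,95))[y0:y1,x0:x1]
    n,l,s,cc=cv2.connectedComponentsWithStats(g); d=np.linalg.norm(cc[1:]+[x0,y0]-ex,axis=1); i=1+d.argmin()
    print(f,s[i],cc[i]+[x0,y0]); return c,cc[i]+[x0,y0]
def tri(a,b):
    P=[]
    for c,px in (a,b):
        p,q=cast(c,[px],0)[0],cast(c,[px],100)[0]; P.append((p,(q-p)/100))
    (p,u),(q,v)=P; A=np.r_[u[:2]-v[:2],0]; t=np.linalg.lstsq(np.c_[u,-v],q-p,rcond=None)[0]
    return p+u*t[0],q+v*t[1]
# reference on the desk (expect z=40), then now (expect 58 seated, 66 not)
print(tri(disc('top0',(272.5,149),(262,139,284,159)),disc('side0',(292.8,177),(282,168,304,187))))
tx,ty=105+104/2.22,90+83/2.22; sx,sy=110+387/3.333,90+109/3.333
print(tx,ty,sx,sy)
a=disc('top3',(tx,ty),(int(tx)-7,int(ty)-7,int(tx)+8,int(ty)+8)); b=disc('side3',(sx,sy),(int(sx)-6,int(sy)-5,int(sx)+7,int(sy)+6))
r=tri(a,b); print(r)
x=np.array([np.cos(.221),np.sin(.221)]); d=np.mean(r,0)[:2]-[592.8,152.3]; print('head local',d@x,d@[-x[1],x[0]])
# tail end in top view at z=58
hsv=cv2.cvtColor(a[0]['img'],cv2.COLOR_RGB2HSV); m=cv2.inRange(hsv,(0,0,170),(180,50,255)); m[:158]=0;m[180:]=0;m[:,:150]=0;m[:,172:]=0
ys,xs=np.nonzero(m); W=cast(a[0],np.c_[xs,ys],58)[:,:2]-[592.8,152.3]; L=np.c_[W@x,W@[-x[1],x[0]]]
print('tail min x',np.percentile(L[:,0],2),'y',np.percentile(L[:,1],[3,97]))
```

```text
top0 [ 8  7  6  7 33] [272.60606061 148.90909091]
side0 [ 8  8  6  3 14] [292.42857143 176.85714286]
(array([ 585.25218435, -148.06723786,   40.58376435]), array([ 584.98492217, -147.79189471,   40.51782121]))
151.84684684684686 127.38738738738738 226.11161116111612 122.7032703270327
top3 [ 5  4  6  7 31] [151.41935484 127.06451613]
side3 [4 5 4 2 8] [225.5 122.5]
(array([642.44150188, 163.85288907,  59.67271361]), array([641.64208292, 164.59465534,  59.65588031]))
head local 50.65792495180656 0.8397035878718444
tail min x -73.6423091748889 y [-18.39208448  17.02416032]
```

The disc has risen 19 mm since the desk (18 expected if seated, 26 if not), and it is centred within 1 mm. Opening the pads may have dragged it up slightly, so I'll do a quick press from above with the gripper closed. That will confirm the height by touch.

Run:
```python
from h import *
def rep(t): s=get_state(); print(t,round(s['time'],2),np.round(s['ee_pos'],1),np.round(s['wrist_force'],1),round(s['grip_width'],3))
p=[592.8,152.3]
move_gripper(0.0); goto([*p,130],[np.pi,0,.221-np.pi])
move_straight([*p,75],v=120); rep('75')
h=move_straight([*p,64],v=15,force_limit=14); rep(f'press {h}')
move_straight([*p,150],v=120); goto([560,-60,250],[np.pi,0,.22-np.pi]); rep('away')
c=snap('side','side4')
a=load('side3')['img'].astype(int)[100:180,110:270];b=c['img'].astype(int)[100:180,110:270]; print('diff px',(abs(a-b).max(2)>60).sum())
```

```text
75 16.13 [593.1 151.8  75.3] [ 0.1 -0.6 -0.1] 0.005
press True 16.64 [593.2 152.4  69.2] [-0.9  1.   8.6] -0.001
away 18.41 [560.2 -58.5 249.3] [ 0.   0.4 -0.5] -0.002
diff px 4
```

The stop came at TCP 69.2, so the fingertips were at 58.2, which matches the seated top at 58.

```bash
python3 -c "
from cell import *
print(job_done())"
```

```text
the job is handed in; nothing more can be done
None
```

The thermometer is fully seated in its cutout with the head in the wide end (top stopped the gripper at 58.2 mm; 58 is seated), I never went near the scanner, and the job is handed in.

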